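# Hold a drawer rail against the sprung fence

### The arm

A 7-joint arm with a two-finger parallel gripper is mounted at the origin on the work surface. World frame = base frame: x ahead of the robot, y to its left, z up, the work surface at z = 0. Lengths are in mm, angles in rad, forces in N, time in s.
With the tool pointing down it reaches from about 400 to 875 mm from the base axis. Payload 4.4 kg.
Tool frame: the origin (TCP) lies midway between the tips of the shut fingers; the grasp point (between the pads) lies 19 mm behind it; z points along the fingers, y is the line along which they close (so a half turn about z gives the same grasp; the last joint's range is limited). The gripper opens to 85 mm and grips with 20 to 120 N. Pads are 22 mm wide; open, the fingers measure 114 mm over their backs; the gripper's body (76 mm by 85 mm) begins 54 mm behind the grasp point. The pads swing forward as they close: fully open they stand 13 mm farther back than shut.
Start: joints at [1.224, 0.628, 0.038, 1.517, -0.027, 0.996, -0.02], TCP at [180.158, -624.548, 231.313] pointing down, gripper open.
Joint ranges: [-3.06, 3.06], [-0.37, 2.12], [-1.25, 1.32], [0.18, 2.47], [-1.1, 4.24], [0.23, 1.98], [-2.94, 2.94]. Speed limits (rad/s): [2.57, 2.57, 3.14, 3.14, 3.14, 3.14, 3.14].

### API

Orientations are given as [roll, pitch, yaw] about the fixed x, y, z axes, in that order (R = Rz(yaw) Ry(pitch) Rx(roll)).
In Python, from cell import readout, optics, order gives the robot as it stands.
- The arm moves only by the shell command python3 -m jog 'ROWS'. ROWS is a JSON object of lists of equal length, an entry for each row: "claw": the opening, from 0 (shut) to 1 (fully open); "xyz": the shift along the tool's x, y, z each as a share of 0.1 m, from -1 to 1, a list of three; "twist": the turn, a rotation vector about the tool's x, y, z each as a share of 180 degrees, from -1 to 1, a list of three. A call has 1 to 12 rows; each row shifts and turns the commanded pose from where the row before left it, along the tool's axes as they then stand; what a row does not reach is not made up. A row lasts 1/8 s, in which the tool goes at most 62.5 mm and 10.7 degrees, less where a joint would pass 70% of its speed; a pose out of reach is approached as far as the arm can. A call with a number of a shift or a turn outside -1 to 1 is refused whole. A call with a gripper value outside its range is refused whole. The fingers move at their own pace and stop on an object; the grip force is fixed at half the most. Time passes only in rows, so rows that do not move let the fingers close. It gives the time, the measured TCP pose, the force, the opening and the grip force at its end, in the units of the state.
- readout.read_state(): the state, without advancing time (a new reading comes with each control period).
- optics.get_image(name): name is "scene" or "side" or "wrist"; returns a dict with "color" (384x512x3 uint8, red, green, blue), "fovy" (degrees; the focal length in pixels is half the picture's height over the tangent of half this angle, whatever the lens; pixels are square), "cx", "cy" (the principal point, pixels), "view" (4x4, takes a point from world to camera coordinates). Camera axes: x right, y up, looking along -z (the intrinsics and any distortion apply to the point x, -y, -z); pixel columns grow to the right and rows downward; lengths in mm; the calibration is good to about 2 mm. A picture is of the moment at which its call begins. There is no depth.
- order.finish_job(): hands the job in; it is judged then, once.
Trained networks look in the newest picture that a camera, given by its name, has taken for a name from the list of things; names that differ only in an ending like _2 or _b are one class to them, and where a whole thing is asked for, a point or a joint stands for the part that bears it (a point fixed in the world has none). Each returns a list of dicts, best first, with "score" (0 to 1); they miss things now and then, are a little off and sometimes report something else, mostly with a low value. They report only what shows in the picture. A call takes as long as a camera call.
- optics.boxes_of(camera, label): "rect" ([left, top, width, height] in pixels, round what is visible of it).
The state is a dict: "clock": time; "qpos": joint angles; "qd": joint speeds; "tau": joint torques, N m; "eef_pos": TCP position; "tool_rot": TCP orientation; "force": force on the tool from outside, world axes, zero at the start; "torque": the same for the moment, N m; "width": finger opening in mm; "gripper_force": force on a finger pad.
Only numpy, scipy, OpenCV 4.12 (cv2) and the standard library are available. Lean on these libraries where they do the work, as an engineer would, in place of code of your own. Each camera call takes 0.05 s, during which the arm holds its last target. There are 200 camera calls.

### The job

Press the feeder's blue treadle right down to its stop so that it pushes the beech rail out, then lay the rail on the jig's bed and push it flat against both faces of the sprung fence, middle line to middle line, until the fence's black pointer stands in the green zone (about 12 N). Finish while still holding it pressed there steadily with the fingers, for the joiner who will screw it on; touch the fence only with the rail and never drive it to the end of its travel. Leave the jar, glue bottle, screwdriver and dark offcut where they are.

Things in the scene. Friction and masses are not known exactly. Their poses are not given: they have to be found in the camera images.
- feeder: Plywood feeder fixed to the bench: low box 172 (y) x 70 (x) mm, top at 51 mm, clear cover, slot open to -x, and an apron (top 8 mm above the bench, level with the slot's floor) reaching 140 mm out to -x. Origin on the bench under the middle of the slot's front edge; x points into the slot, z up. Yaw within 13 degrees; stands left or right of the jig. The treadle is at its -y side.
- rail_fed (a point): On the apron top, 62 mm in front (-x) of the feeder's slot: where the centre of the rail's underside comes to rest once the treadle has been pressed to its stop (a few mm farther after a quick push). The pusher withdraws as the treadle is let up.
- treadle (a joint): Angle of the blue treadle (rad): 0 up at rest, 0.40 fully down on its stop; a spring returns it. It needs about 3 N at the pad to start and 8 to 12 N at the stop. It drives a pusher plate behind the rail, 212 mm per rad.
- treadle_pad (a point): Middle of the top of the treadle's black rubber pad (60 mm along x, 46 mm wide). Moves with the treadle: up, it is 79 mm above the bench, 75 mm in front (-x) of the feeder's origin and 125 mm to its -y side; fully down, 38 mm above the bench and 85 mm in front. The hinge axis, along the feeder's y, is 105 mm behind the pad's middle.
- rail: Loose beech drawer rail, 36 (x) x 150 (y, its length) x 32 (z) mm, 100 to 200 g, dark line round its middle. Origin at the centre of its underside, z up. Starts in the feeder's slot, along the feeder's y, underside 8 mm above the bench. To be gripped across its 36 mm width at the middle.
- rail_mid (a point): The middle of the rail, 16 mm above the centre of its underside.
- jig: Assembly jig fixed to the bench: plywood bed 230 mm wide (y), top 12 mm above the bench, reaching 110 mm to -x and 140 mm to +x of the origin. Origin on the bench under the middle of the fence's face at rest; x is the direction in which the rail is pushed, away from the robot, z up. Yaw within 13 degrees. A wooden block at the back (x 115 to 137 mm, 62 mm high) carries the springs.
- fence_mid (a point): Aluminium sprung fence: two faces towards -x, at y 37 to 83 and -37 to -83 mm, 37 mm high; between them a gap 74 mm wide and 52 mm deep, room for a finger; the cross bar behind has the dark middle line at y = 0 on top. This point: midway between the faces, in their plane, at the bed's top; x is the way it gives, z up. A black pointer at its +y side rides over a strip: white, green, red along +x.
- fence (a joint): How far the fence is pushed back along the jig's +x (m): 0 at rest against its front stop, 0.025 at the end of its travel. The pointer is in the green zone from 0.008 to 0.017. Spring force on the fence is 3.2 N + 700 N/m times this value (11.9 N at 0.0125).
- jar: Glass jar with a brass lid, 60 mm across, 85 mm high, loose; origin under its centre. Leave alone.
- screwdriver: Yellow-handled screwdriver, 190 mm long, lying along its x, loose, between the two stations. Leave alone.
- offcut: Dark walnut offcut, 60 x 90 x 28 mm, loose; origin under its centre. Leave alone.
- glue: White glue bottle with an orange cap, 56 mm across, 170 mm high, loose; origin under its centre. Leave alone.

How it is judged (in metres and radians):
On the way, in this order (a step that is already met when the one before it is completed fails the run):
1. the treadle is pressed down to its stop (value of joint treadle above 0.37 rad), for 0.1 s.
2. the rail is set on the jig and pressed squarely against the fence, the pointer in the green zone (contact force between rail and fence between 7.5 and 16.5 N and value of joint fence between 0.0075 and 0.0175 m and angle between the y axis of rail and the y axis of fence_mid, either way round below 0.07 rad and y of rail_mid in the frame of fence_mid between -0.01 and 0.01 m and x of rail_mid in the frame of fence_mid above -0.022 m and z of rail_mid in the frame of jig below 0.036 m and (angle between the z axis of rail and the z axis of fence_mid, either way round below 0.1 rad or angle between the x axis of rail and the z axis of fence_mid, either way round below 0.1 rad) and contact force between the fingers and rail above 3 N and contact force between each of the arm, the fingers and fence below 0.5 N and velocity of joint fence between -0.004 and 0.004 m/s), for 0.5 s.
At the end, for the whole second after the job is handed in: The fingers still press the rail (over 3 N): on the bed or within 7 mm above it, flat to the fence within 4 degrees, centred within 10 mm, pushing the fence with a steady 7.5 to 16.5 N, fence 7.5 to 17.5 mm back (green zone); the robot does not touch the fence (all of step 2); the arm keeps its last pose, push and grip.
It fails at once if the fence is driven to the end of its travel (value of joint fence above 0.0242 m).
It fails at once if the jar, glue bottle, screwdriver or offcut is moved by more than 30 mm (distance of any of jar, screwdriver, offcut, glue from where it was at the start of the episode above 0.03 m).
It fails at once if the jar or the glue bottle is tipped over (angle between any of jar, glue's own z axis and vertical above 0.5 rad).
It also fails if it takes over 61 s, if anything falls off the work surface, if the arm or the gripper's body presses on something with over 40 N, if the wrist force passes 120 N, or if a joint passes its speed limit or range.

## Working session

There is one attempt and no reset: what is moved stays moved. The work goes in short steps, Python scripts to look and compute and a shell command to move; the robot and the scene stay as the last step left them, time stands still between calls to the robot, and variables do not carry over. Pictures are saved under pics/ and viewed, at most 10 in all, crops included, and the job is handed in when it is done.

```bash
ls; mkdir -p pics; cat > h.py <<'E'
import numpy as np, cv2
from cell import readout, optics, order
def cam(n):
    im=optics.get_image(n); return im
def pose(im):
    V=np.array(im["view"],float); h=im["color"].shape[0]
    f=h/2/np.tan(np.radians(im["fovy"])/2); return V,f
def ray(im,u,v):
    V,f=pose(im); d=np.array([(u-im["cx"])/f,-(v-im["cy"])/f,-1.]);R=V[:3,:3]
    return -R.T@V[:3,3], R.T@d
def onz(im,u,v,z):
    o,d=ray(im,u,v); return o+d*(z-o[2])/d[2]
def proj(im,p):
    V,f=pose(im); c=V[:3,:3]@np.asarray(p,float)+V[:3,3]
    return np.array([im["cx"]+f*c[0]/-c[2], im["cy"]-f*c[1]/-c[2]])
E
python3 - <<'E'
from h import *
np.set_printoptions(precision=3,suppress=True)
s=readout.read_state();print(s)
for n in("scene","side"):
    im=cam(n);print(n,{k:v for k,v in im.items() if k!="color"})
    c=im["color"][:,:,::-1]; cv2.imwrite(f"pics/{n}0.png",cv2.resize(c,(800,600),interpolation=cv2.INTER_CUBIC))
    for l in["feeder","treadle_pad","rail","jig","fence_mid","jar","screwdriver","offcut","glue"]:
        print(l,[(b["rect"],round(b["score"],2)) for b in optics.boxes_of(n,l)[:2]])
E
```

```text
pics
{'clock': 0.0, 'qpos': array([ 1.224,  0.629,  0.038,  1.518, -0.027,  0.996, -0.02 ]), 'qd': array([-0.001, -0.001,  0.   ,  0.   ,  0.001, -0.   ,  0.   ]), 'tau': array([ -0.   , -56.34 ,   1.226, -19.344,   0.011,   0.01 ,   0.   ]), 'eef_pos': array([ 179.977, -623.93 ,  230.386]), 'tool_rot': array([-3.14 ,  0.   ,  0.281]), 'force': array([0.299, 0.643, 0.144]), 'torque': array([ 0.021, -0.009, -0.017]), 'gripper_force': 0.0, 'width': 85.26053804641845}
scene {'fovy': 56.95057933416659, 'cx': 255.74137630241157, 'cy': 189.8768760320691, 'view': array([[   -0.126,     0.992,    -0.009,   128.026],
       [   -0.79 ,    -0.095,     0.606,   376.582],
       [    0.6  ,     0.083,     0.795, -1241.292],
       [    0.   ,     0.   ,     0.   ,     1.   ]])}
feeder [([98.8, 147.2, 113.1, 113.1], 0.64)]
treadle_pad [([103.1, 148.9, 36.5, 55.3], 0.81), ([269.1, 175.5, 18.0, 59.3], 0.27)]
rail []
jig [([348.6, 191.4, 122.2, 95.4], 0.96), ([370.1, 218.0, 82.4, 38.0], 0.17)]
fence_mid [([367.6, 219.4, 83.5, 34.9], 0.79), ([99.9, 148.3, 116.3, 110.5], 0.33)]
jar [([261.3, 240.4, 28
[... 213 characters left out ...]
y': 190.69622452391235, 'view': array([[  -0.738,   -0.675,   -0.001,  382.676],
       [   0.431,   -0.473,    0.768, -346.581],
       [  -0.519,    0.566,    0.641, -750.961],
       [   0.   ,    0.   ,    0.   ,    1.   ]])}
feeder [([248.9, 231.5, 35.3, 27.3], 0.67), ([276.1, 142.9, 106.4, 74.1], 0.59)]
treadle_pad [([334.7, 142.9, 47.0, 14.0], 0.68)]
rail [([298.6, 156.3, 32.0, 26.1], 0.77)]
jig [([53.6, 237.0, 166.9, 147.0], 0.59), ([182.6, 134.3, 24.4, 61.3], 0.24)]
fence_mid [([84.4, 255.1, 85.3, 78.0], 0.79)]
jar [([194.5, 174.3, 24.3, 41.1], 0.82)]
screwdriver [([250.8, 232.4, 31.7, 23.4], 0.67)]
offcut [([279.7, 251.2, 50.2, 45.8], 0.75)]
glue [([181.2, 136.4, 24.8, 55.7], 0.6)]
```

View pics/scene0.png

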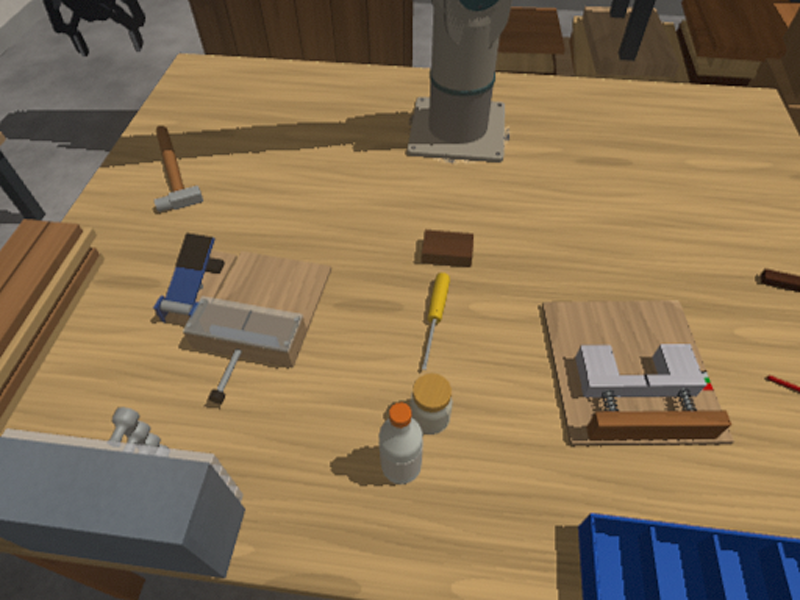

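View pics/side0.png

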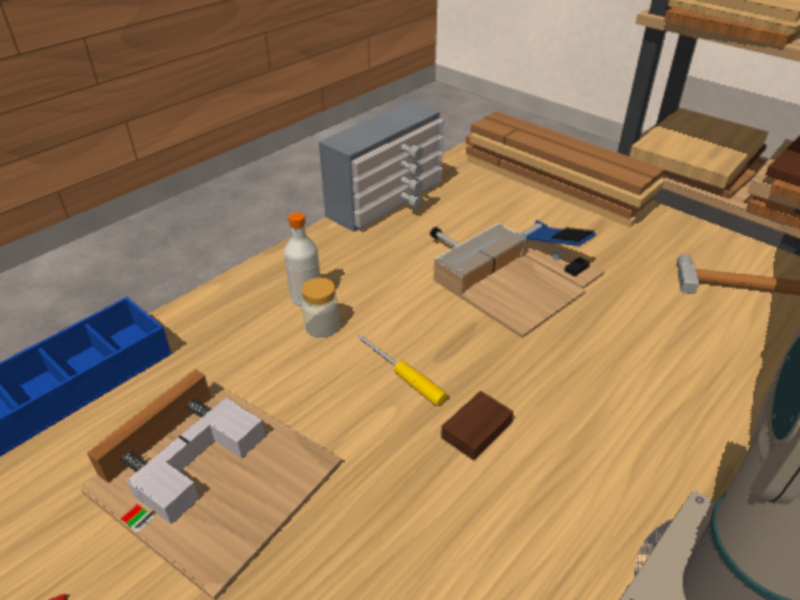

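```bash
python3 - <<'E'
from h import *
def crop(n,x,y,w,h):
    c=im[n]["color"][y:y+h,x:x+w,::-1]; c=cv2.resize(c,(400,300),interpolation=cv2.INTER_CUBIC)
    k=400/w
    for i in range((x//10+1)*10,x+w,10):
        cv2.line(c,(int((i-x)*k),0),(int((i-x)*k),6 if i%50 else 14),(0,0,255),1)
        if i%20==0: cv2.putText(c,str(i),(int((i-x)*k)-8,24),0,.33,(0,0,255),1)
    for j in range((y//10+1)*10,y+h,10):
        cv2.line(c,(0,int((j-y)*k)),(6,int((j-y)*k)),(0,0,255),1)
        if j%20==0: cv2.putText(c,str(j),(8,int((j-y)*k)+4),0,.33,(0,0,255),1)
    return c
im={n:cam(n) for n in("scene","side")}
a=np.hstack([crop("scene",95,140,128,96),crop("scene",345,188,128,96)])
b=np.hstack([crop("side",274,137,120,90),crop("side",50,233,200,150)])
cv2.imwrite("pics/m1.png",np.vstack([a,b]))
E
```

```text
(no output)
```

View pics/m1.png

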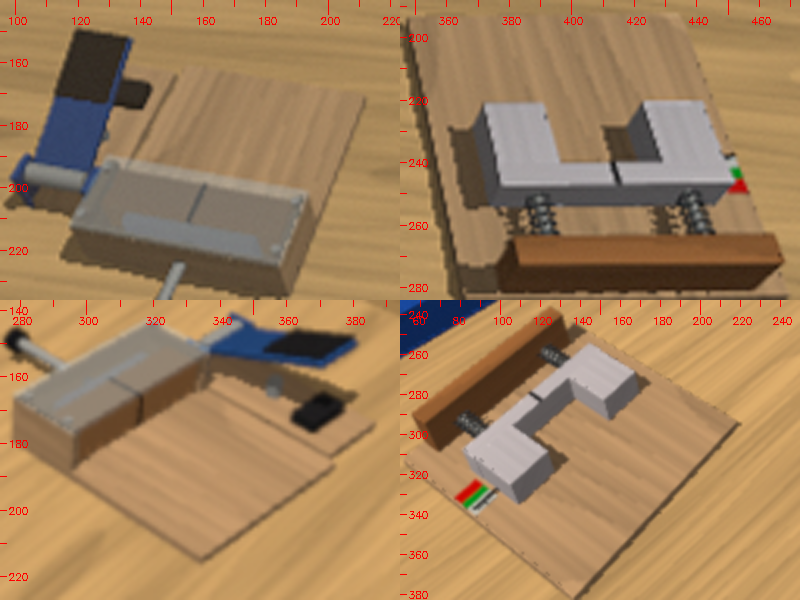

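```bash
cat > fit.py <<'E'
from h import *
from scipy.optimize import least_squares
im={n:cam(n) for n in("scene","side")}
S=lambda x,y:("scene",95+x/3.125,140+y/3.125); T=lambda x,y:("side",274+x/3.3333,137+(y-300)/3.3333)
J=lambda x,y:("scene",345+(x-400)/3.125,188+y/3.125); K=lambda x,y:("side",50+(x-400)/2,233+(y-300)/2)
O=lambda x,y:("scene",x/1.5625,y/1.5625)
fe=[(S(94,67),(-75,-125,79)),(S(108,158),(0,-86,51)),(S(308,192),(0,86,51)),(S(72,225),(70,-86,51)),(S(283,262),(70,86,51)),
(T(155,325),(70,-86,51)),(T(205,345),(0,-86,51)),(T(75,435),(0,86,51)),(T(13,400),(70,86,51)),(T(310,345),(-75,-125,79)),(T(202,560),(-140,86,8)),(S(365,97),(-140,86,8))]
ji=[(O(545,303),(-110,-115,12)),(O(679,300),(-110,115,12)),(J(484,103),(0,-83,49)),(J(545,102),(0,-37,49)),(J(642,102),(0,37,49)),(J(702,102),(0,83,49)),(J(612,162),(52,0,49)),
(K(514,487),(0,83,49)),(K(552,460),(0,37,49)),(K(606,400),(0,-37,49)),(K(638,375),(0,-83,49)),(K(575,600),(-110,115,12)),(K(740,424),(-110,-115,12)),(K(533,397),(52,0,49))]
def R(a): c,s=np.cos(a),np.sin(a); return np.array([[c,-s,0],[s,c,0],[0,0,1]])
np.set_printoptions(precision=2,suppress=True)
for nm,L,x0 in(("feeder",fe,(580,-300,0)),("jig",ji,(600,200,0))):
    f=lambda q:np.concatenate([proj(im[c],R(q[2])@np.array(p)+[q[0],q[1],0])-[u,v] for (c,u,v),p in L])
    r=least_squares(f,x0,loss="soft_l1",x_scale=(100,100,.1)); print(nm,r.x,np.degrees(r.x[2])); print(f(r.x).reshape(-1,2))
    q=r.x
    for l,p in((("pad up",(-75,-125,79)),("pad dn",(-85,-125,38)),("fed",(-62,0,8))) if nm=="feeder" else (("fence",(0,0,12)),("pre",(-60,0,12)))):
        print(l,R(q[2])@np.array(p)+[q[0],q[1],0])
for l in("glue","jar"):
    print(l)
E
python3 fit.py
python3 - <<'E'
from h import *
for l,c,pt in(("offcut","scene",(447/1.5625,248/1.5625)),("jar","scene",(432/1.5625,425/1.5625)),("glue","scene",(400/1.5625,470/1.5625)),("sd tip","scene",(423/1.5625,370/1.5625)),("sd end","scene",(442/1.5625,275/1.5625))):
    print(l,onz(cam(c),*pt,10).round())
E
```

```text
feeder [ 564.86 -294.29   -0.08] -4.435684979593638
[[-0.67 -3.82]
 [ 0.05 -1.74]
 [ 0.99 -1.81]
 [-0.39 -0.65]
 [-0.07 -0.54]
 [-3.34 -2.62]
 [ 0.09  1.08]
 [-1.42 -0.92]
 [-1.32 -1.71]
 [-0.37 -1.51]
 [-0.38 -0.72]
 [ 0.21 -2.23]]
pad up [ 480.42 -413.12   79.  ]
pad dn [ 470.45 -412.34   38.  ]
fed [ 503.05 -289.5     8.  ]
jig [564.63 303.17   0.13] 7.713853890105351
[[-1.52 -2.24]
 [-0.08 -1.36]
 [-0.33 -1.76]
 [-0.42 -1.66]
 [-0.18 -2.03]
 [ 0.06 -2.26]
 [-0.14 -1.77]
 [-2.78 -0.56]
 [-2.82 -4.38]
 [-1.99  0.2 ]
 [-2.16 -1.76]
 [-1.47 -0.53]
 [-1.99 -1.4 ]
 [ 3.25  2.04]]
fence [564.63 303.17  12.  ]
pre [505.17 295.12  12.  ]
glue
jar
offcut [371.   5.  10.]
jar [719.  10.  10.]
glue [790. -28.  10.]
sd tip [630. -13.  10.]
sd end [436.   1.  10.]
```

```bash
cat >> h.py <<'E'
def to(x,y,z,yaw=None):
    s=readout.read_state();p=s["eef_pos"];r=s["tool_rot"];a=r[2];d=np.array([x,y,z])-p
    e=np.array([d[0]*np.cos(a)+d[1]*np.sin(a),d[0]*np.sin(a)-d[1]*np.cos(a),-d[2]])/100
    print("pos",p.round(1),"rpy",np.round(r,4),"F",np.round(s["force"],1),"t",s["clock"],"w",round(s["width"],1),"| shift",e.round(3),"twistz",None if yaw is None else round(-(yaw-a)/np.pi,4))
E
python3 -m jog '{"claw":[0,0,0,0,0,0,0,0],"xyz":[[0.43,-0.15,0],[0.43,-0.15,0],[0.43,-0.15,0],[0.43,-0.15,0],[0.43,-0.15,0],[0.43,-0.15,0],[0.43,-0.15,0],[0.43,-0.15,0]],"twist":[[0,0,0],[0,0,0],[0,0,0],[0,0,0],[0,0,0],[0,0,0],[0,0,0],[0,0,0]]}'
python3 -m jog '{"claw":[0,0,0,0,0,0,0,0],"xyz":[[0,0,0],[0,0,0],[0,0,0],[0,0,0],[0,0,0],[0,0,0],[0,0,0],[0,0,0]],"twist":[[0,0,-0.055],[0,0,-0.055],[0,0,-0.055],[0,0,-0.055],[0,0,-0.055],[0,0,-0.055],[0,0,-0.055],[0,0,0]]}'
python3 - <<'E'
from h import *
to(478,-413,90,1.4934)
im=cam("wrist"); print(im["fovy"],im["cx"],im["cy"],np.round(im["view"],3))
for p in ((480,-413,79),(565,-294,51)): print(proj(im,p))
cv2.imwrite("pics/w1.png",cv2.resize(im["color"][:,:,::-1],(800,600)))
E
```

```text
clock: 2.45
eef_pos: [478.6, -413.0, 231.5]
tool_rot: [3.141, -0.0, 0.281]
force: [0.0, 0.4, -0.0]
width: -0.0
gripper_force: 0.0
clock: 3.45
eef_pos: [477.3, -414.1, 231.3]
tool_rot: [3.141, -0.0, 1.488]
force: [0.2, -0.5, -0.9]
width: -0.3
gripper_force: 0.0
pos [ 477.3 -414.1  231.3] rpy [ 3.1413e+00 -3.0000e-04  1.4881e+00] F [ 0.2 -0.5 -0.9] t 3.45 w -0.3 | shift [0.012 0.006 1.413] twistz -0.0017
59.115906196392324 256.0185175414059 190.54745208921568 [[ 9.97000e-01 -8.20000e-02 -1.00000e-03 -5.08699e+02]
 [ 7.80000e-02  9.58000e-01 -2.77000e-01  3.96446e+02]
 [ 2.40000e-02  2.76000e-01  9.61000e-01 -2.75445e+02]
 [ 0.00000e+00  0.00000e+00  0.00000e+00  1.00000e+00]]
[259.89983188 171.80319467]
[346.29424659  23.55392382]
```

View pics/w1.png

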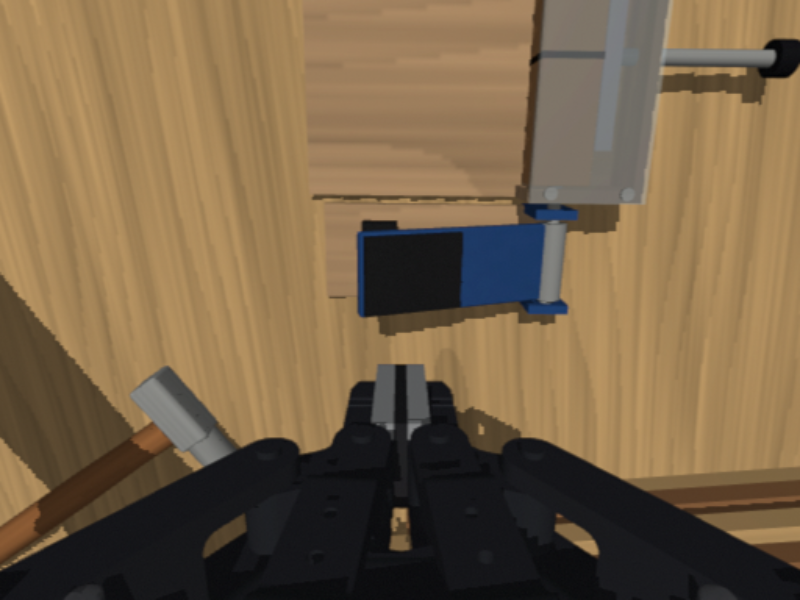

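```bash

python3 -m jog '{"claw":[0,0,0,0,0,0,0,0,0,0,0,0],"xyz":[[0,0,0.36],[0,0,0.36],[0,0,0.36],[0,0,0.36],[0,0,0.06],[0,0,0.06],[0,0,0.06],[0,0,0.06],[0,0,0.06],[0,0,0.06],[0,0,0.06],[0,0,0.03]],"twist":[[0,0,0],[0,0,0],[0,0,0],[0,0,0],[0,0,0],[0,0,0],[0,0,0],[0,0,0],[0,0,0],[0,0,0],[0,0,0],[0,0,0]]}'
```

```text
clock: 5.0
eef_pos: [475.0, -414.8, 44.2]
tool_rot: [-3.137, 0.001, 1.488]
force: [-7.1, 1.2, 8.9]
width: -0.0
gripper_force: 4.4
```

```bash

python3 -m jog '{"claw":[0,0,0,0],"xyz":[[0,0,0.03],[0,0,0.03],[0,0,0.02],[0,0,0]],"twist":[[0,0,0],[0,0,0],[0,0,0],[0,0,0]]}'
```

```text
clock: 5.5
eef_pos: [474.9, -414.9, 37.7]
tool_rot: [-3.137, 0.002, 1.487]
force: [-8.4, 3.1, 16.4]
width: -0.2
gripper_force: 8.7
```

```bash

python3 -m jog '{"claw":[0,0,0],"xyz":[[0,0,0.03],[0,0,0.02],[0,0,0]],"twist":[[0,0,0],[0,0,0],[0,0,0]]}'
python3 - <<'E'
from h import *
im=cam("wrist");cv2.imwrite("pics/w2.png",cv2.resize(im["color"][:,:,::-1],(800,600)))
E
```

```text
clock: 5.88
eef_pos: [475.0, -415.0, 36.3]
tool_rot: [-3.137, 0.003, 1.487]
force: [-15.4, 7.9, 43.2]
width: 0.2
gripper_force: 21.7
```

View pics/w2.png

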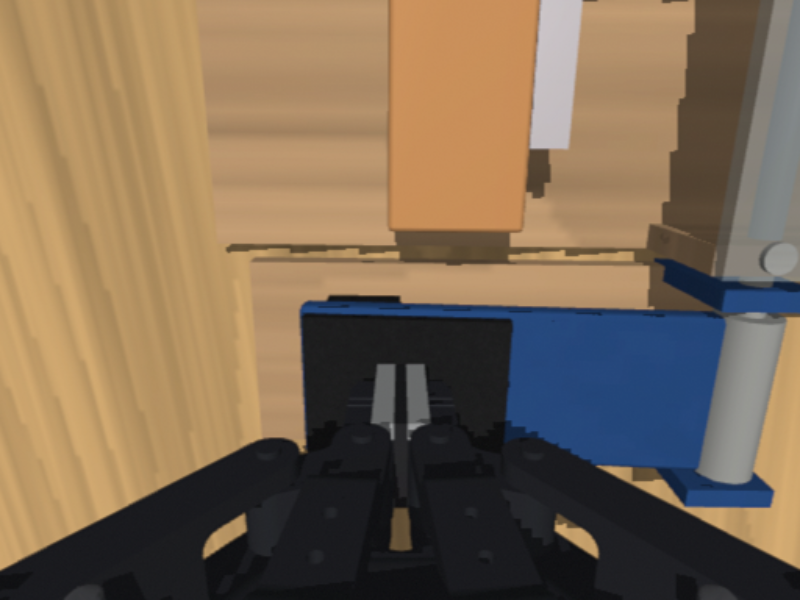

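```bash

python3 -m jog '{"claw":[0,0,0,0,0,1,1,1,1,1,1],"xyz":[[0,0,-0.1],[0,0,-0.15],[0,0,-0.2],[0,0,-0.4],[0,0,-0.5],[0,0,-0.5],[0.2,0,0],[0.2,0,0],[0,0,0],[0,0,0],[0,0,0]],"twist":[[0,0,0],[0,0,0],[0,0,0],[0,0,0],[0,0,0],[0,0,0],[0,0,0],[0,0,0],[0,0,0],[0,0,0],[0,0,0]]}'
python3 - <<'E'
from h import *
to(503,-289.5,150,1.4934)
im=cam("wrist");c=im["color"][:,:,::-1];cv2.imwrite("pics/w3.png",cv2.resize(c,(800,600)))
print(optics.boxes_of("wrist","rail")[:2])
np.savez("w3.npz",**{k:im[k] for k in im})
E
```

```text
clock: 7.3
eef_pos: [480.2, -374.7, 213.6]
tool_rot: [-3.141, -0.0, 1.489]
force: [0.3, -0.4, -0.1]
width: 85.5
gripper_force: 0.0
pos [ 480.2 -374.7  213.6] rpy [-3.1405e+00 -1.0000e-04  1.4893e+00] F [ 0.3 -0.4 -0.1] t 7.3 w 85.5 | shift [0.868 0.158 0.636] twistz -0.0013
[{'rect': [253.2, 0.0, 43.4, 163.2], 'score': 0.61}]
```

View pics/w3.png

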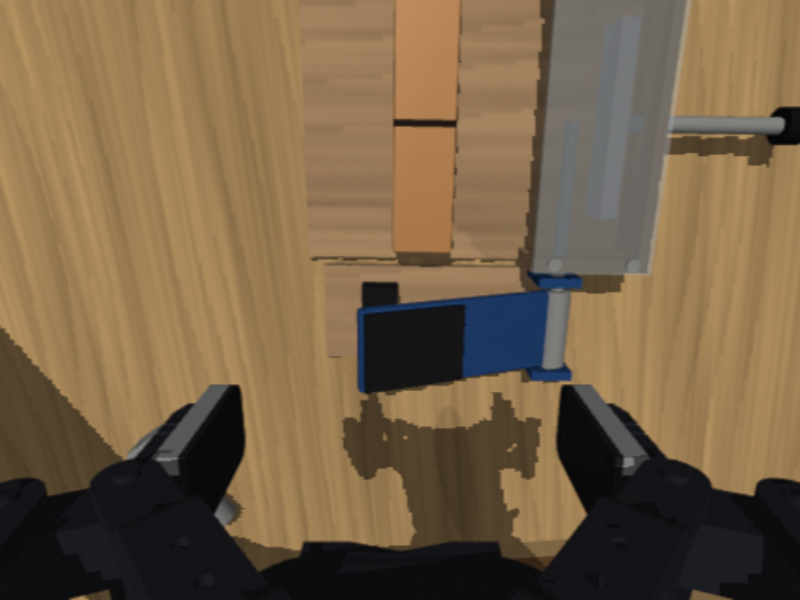

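```bash
python3 - <<'E'
from h import *
im=np.load("w3.npz")
P=[onz(im,u/1.5625,v/1.5625,40) for u,v in((394,121.5),(457,123.5),(394,250),(453,252))]
print(np.round(P,1)); m=(P[0]+P[1])/2; print("mid",m,"w",np.linalg.norm(P[1]-P[0]),"half",np.linalg.norm((P[2]+P[3])/2-m))
d=m-(P[2]+P[3])/2; a=np.arctan2(d[1],d[0]); print("yaw",a); to(m[0],m[1],150,a)
E
```

```text
[[ 482.3 -292.8   40. ]
 [ 517.9 -296.8   40. ]
 [ 476.1 -366.5   40. ]
 [ 511.7 -370.6   40. ]]
mid [ 500.08480785 -294.76520154   40.        ] w 35.80410480148841 half 74.06433601059805
yaw 1.4868261327694994
pos [ 480.3 -374.6  213.8] rpy [-3.1410e+00 -2.0000e-04  1.4893e+00] F [-0.1  0.6 -0.7] t 7.4 w 85.5 | shift [0.812 0.132 0.638] twistz 0.0008
```

```bash

python3 -m jog '{"claw":[0.65,0.65,0.65,0.65,0.65,0.65,0.65,0.65,0.65,0.65,0.65,0.65],"xyz":[[0.2,0.033,0],[0.2,0.033,0],[0.2,0.033,0],[0.21,0.033,0],[0,0,0.3],[0,0,0.3],[0,0,0.3],[0,0,0.3],[0,0,0.2],[0,0,0.1],[0,0,0],[0,0,0]],"twist":[[0,0,0],[0,0,0],[0,0,0],[0,0,0],[0,0,0],[0,0,0],[0,0,0],[0,0,0],[0,0,0],[0,0,0],[0,0,0],[0,0,0]]}'
python3 - <<'E'
from h import *
to(500.1,-294.8,12,1.4868)
im=cam("wrist");c=im["color"][:,:,::-1];cv2.imwrite("pics/w4.png",cv2.resize(c,(600,450)))
E
```

```text
clock: 8.9
eef_pos: [501.1, -294.5, 65.2]
tool_rot: [3.14, 0.001, 1.49]
force: [0.3, -0.0, 0.0]
width: 55.3
gripper_force: 0.0
pos [ 501.1 -294.5   65.2] rpy [3.1400e+00 6.0000e-04 1.4904e+00] F [ 0.3 -0.   0. ] t 8.9 w 55.3 | shift [-0.004 -0.009  0.532] twistz 0.0012
```

View pics/w4.png

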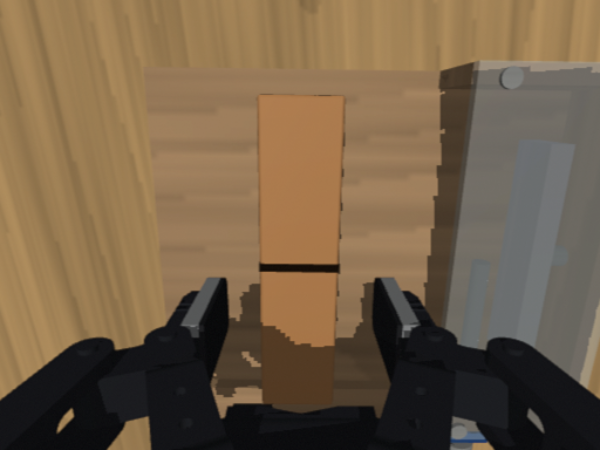

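```bash
python3 - <<'E'
from h import *
im=cam("wrist");k=512/600
P=[onz(im,u*k,v*k,40) for u,v in((260,267),(339,268.5))];print(np.round(P,1),(P[0]+P[1])/2); to(*((P[0]+P[1])/2)[:2],12,1.487)
E
```

```text
[[ 482.2 -293.3   40. ]
 [ 518.  -296.9   40. ]] [ 500.10129386 -295.06871579   40.        ]
pos [ 501.  -294.6   65.3] rpy [3.1400e+00 7.0000e-04 1.4903e+00] F [ 0.4 -0.5  0.4] t 9.0 w 55.4 | shift [-0.005 -0.008  0.533] twistz 0.001
```

Down, grip, and lift slightly.

```bash

python3 -m jog '{"claw":[0.65,0.65,0.65,0.65,0.65,0,0,0,0,0,0,0],"xyz":[[0,-0.008,0.15],[0,0,0.15],[0,0,0.15],[0,0,0.08],[0,0,0],[0,0,0],[0,0,0],[0,0,0],[0,0,0],[0,0,0],[0,0,-0.1],[0,0,-0.1]],"twist":[[0,0,0],[0,0,0],[0,0,0],[0,0,0],[0,0,0],[0,0,0],[0,0,0],[0,0,0],[0,0,0],[0,0,0],[0,0,0],[0,0,0]]}'; python3 -c "
from h import *
to(505,295,120,1.705)"
```

```text
clock: 10.5
eef_pos: [499.1, -294.2, 31.6]
tool_rot: [-3.141, -0.0, 1.49]
force: [-0.0, 0.3, -1.6]
width: 35.1
gripper_force: 60.8
pos [ 499.1 -294.2   31.6] rpy [-3.1408e+00 -3.0000e-04  1.4903e+00] F [-0.   0.3 -1.6] t 10.5 w 35.1 | shift [ 5.878 -0.415 -0.884] twistz -0.0683
```

```bash

python3 -m jog '{"claw":[0,0,0,0,0,0,0,0,0,0,0,0],"xyz":[[0,0,-0.5],[0,0,-0.5],[0.3,-0.04,-0.4],[0.52,-0.05,0],[0.52,-0.05,0],[0.52,-0.05,0],[0.52,-0.05,0],[0.52,-0.05,0],[0.52,-0.05,0],[0.52,-0.05,0],[0.52,-0.05,0],[0.4,0,0]],"twist":[[0,0,0],[0,0,0],[0,0,0],[0,0,-0.01],[0,0,-0.01],[0,0,-0.01],[0,0,-0.01],[0,0,-0.01],[0,0,-0.01],[0,0,-0.01],[0,0,0],[0,0,0]]}'
python3 -m jog '{"claw":[0,0],"xyz":[[0,0,0],[0,0,0]],"twist":[[0,0,0],[0,0,0]]}'
python3 - <<'E'
from h import *
to(505,295,120,1.705)
im=cam("wrist");c=im["color"][:,:,::-1];cv2.imwrite("pics/w5.png",cv2.resize(c,(800,600)));np.savez("w5.npz",**im)
for p in((0,-83),(0,-37),(0,37),(0,83)):
    a=.1346;print(p,proj(im,(564.6+p[0]*np.cos(a)-p[1]*np.sin(a),303.2+p[0]*np.sin(a)+p[1]*np.cos(a),49))*1.5625)
E
```

```text
clock: 12.0
eef_pos: [439.2, 191.2, 171.9]
tool_rot: [3.141, -0.0, 1.712]
force: [0.8, 0.1, -1.7]
width: 34.9
gripper_force: 60.7
clock: 12.25
eef_pos: [440.1, 188.3, 171.5]
tool_rot: [-3.141, 0.001, 1.71]
force: [0.3, -0.8, -1.7]
width: 35.4
gripper_force: 60.7
pos [440.1 188.3 171.5] rpy [-3.1413e+00  9.0000e-04  1.7101e+00] F [ 0.3 -0.8 -1.7] t 12.25 w 35.4 | shift [0.966 0.791 0.515] twistz 0.0016
(0, -83) [674.29739717 258.71451087]
(0, -37) [688.44312187 165.90028457]
(0, 37) [714.40827388  -4.46465214]
(0, 83) [ 732.95491101 -126.15454865]
```

View pics/w5.png

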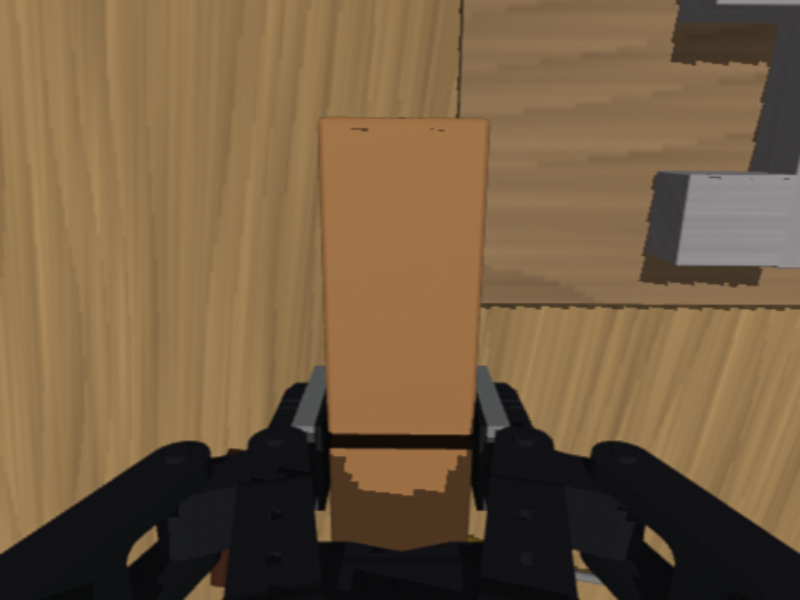

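```bash
python3 - <<'E'
from h import *
im=np.load("w5.npz");k=1/1.5625
A=onz(im,677*k,265*k,49);B=onz(im,690*k,174*k,49);print(A,B,np.linalg.norm(A-B))
d=B-A;print("jig y dir",np.arctan2(d[1],d[0]))
C=onz(im,460*k,302*k,12);D=onz(im,461*k,20*k,12);E=onz(im,799*k,305*k,12);print("bed corner",C,D,E,np.arctan2(*(D-C)[[1,0]]),np.arctan2(*(E-C)[[1,0]])+np.pi/2)
for yaw in(.1346,.14,.145):
    ex=np.array([np.cos(yaw),np.sin(yaw)]);ey=np.array([-ex[1],ex[0]])
    print(yaw,"origin from fence",(A[:2]+83*ey+B[:2]+37*ey)/2,"from corner",C[:2]+110*ex+115*ey)
L=[onz(im,u*k,v*k,199.5) for u,v in((330,441),(473,441))];L2=[onz(im,u*k,v*k,199.5) for u,v in((321,118),(488,119))]
m=(L[0]+L[1])/2;n=(L2[0]+L2[1])/2;print("rail mid",m,"yaw",np.arctan2(*(n-m)[[1,0]]),np.linalg.norm(L[1]-L[0]),np.linalg.norm(n-m)); print(readout.read_state()["eef_pos"])
E
```

```text
[578.03314439 217.96118371  49.        ] [571.42888963 262.91942775  49.        ] 45.44072939102064
jig y dir 1.7166506963457673
bed corner [477.20726686 172.59624341  12.        ] [451.79787782 322.36095635  12.        ] [677.60994207 199.03563171  12.        ] 1.738858013450419 1.7019700771647437
0.1346 origin from fence [566.67938062 299.89761101] from corner [570.78002348 301.31741191]
0.14 origin from fence [566.35843013 299.8532655 ] from corner [570.08356826 301.82082559]
0.145 origin from fence [566.06147123 299.81066008] from corner [569.43628709 302.28358985]
rail mid [439.61556578 187.91220175 199.5       ] yaw 1.7032234780793991 34.99645064228134 74.82930616440105
[440.30688731 187.77094895 171.42732787]
```

```bash

python3 -m jog '{"claw":[0,0,0,0,0,0,0,0],"xyz":[[0.16,0.14,0.1],[0.16,0.14,0.2],[0.16,0.14,0.2],[0.16,0.14,0.2],[0.16,0.15,0.2],[0.14,0.15,0.2],[0,0,0],[0,0,0]],"twist":[[0,0,0],[0,0,0],[0,0,0],[0,0,0],[0,0,0],[0,0,0],[0,0,0],[0,0,0]]}'
python3 - <<'E'
from h import *
to(512,293,17,1.71)
im=cam("wrist");c=im["color"][:,:,::-1];cv2.imwrite("pics/w6.png",cv2.resize(c,(800,600)));np.savez("w6.npz",**im)
E
```

```text
clock: 13.3
eef_pos: [512.3, 293.4, 61.1]
tool_rot: [-3.141, 0.001, 1.709]
force: [0.2, -0.4, -1.3]
width: 34.9
gripper_force: 60.5
pos [512.3 293.4  61.1] rpy [-3.1408e+00  8.0000e-04  1.7093e+00] F [ 0.2 -0.4 -1.3] t 13.3 w 34.9 | shift [-0.003 -0.004  0.441] twistz -0.0002
```

View pics/w6.png

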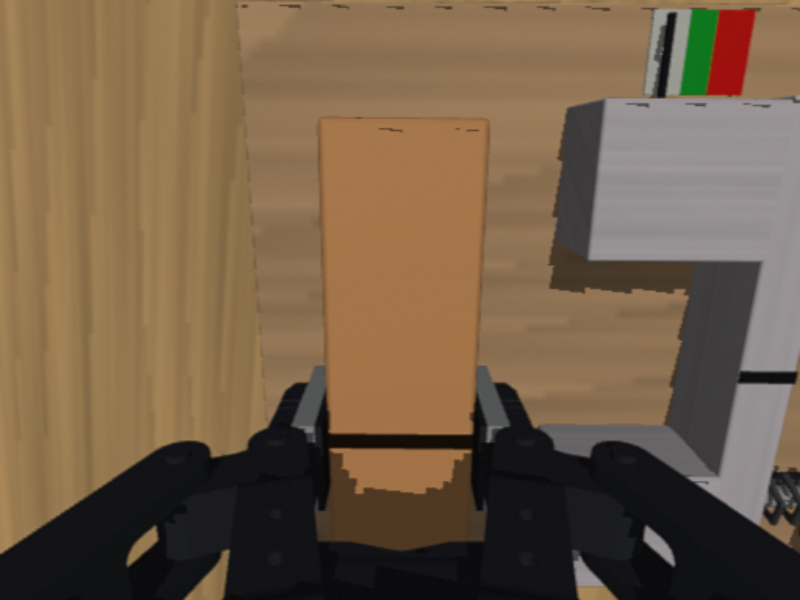

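```bash
python3 - <<'E'
from h import *
im=np.load("w6.npz");k=1/1.5625
f=lambda u,v,z:onz(im,u*k,v*k,z)
A,B=f(604,98,49),f(589,261,49);M1,M2=f(740,377,49),f(797,378,49)
print(A,B,np.linalg.norm(A-B),"yaw y",np.arctan2(*(A-B)[[1,0]]),"line",M1,M2,"yaw x",np.arctan2(*(M2-M1)[[1,0]]))
m=(f(329,441,89)+f(474,441,89))/2;n=(f(320,118,89)+f(488,119,89))/2
print("rail",m,np.arctan2(*(n-m)[[1,0]]),np.linalg.norm(n-m))
L,Rr=f(320,118,89),f(329,435,89);L2,R2=f(488,119,89),f(474,435,89);print([np.arctan2(*(a-b)[[1,0]]) for a,b in((L,Rr),(L2,R2))])
for yaw in(.138,.145):
    ex=np.array([np.cos(yaw),np.sin(yaw)]);ey=np.array([-ex[1],ex[0]])
    o=(A[:2]-83*ey+B[:2]-37*ey)/2
    print(yaw,"o",o,"line y of o",(M1[:2]-o)@ey,"M1 x",(M1[:2]-o)@ex,"rail in jig",(m[:2]-o)@ex,(m[:2]-o)@ey,"rel line",(m[:2]-M1[:2])@ey)
E
```

```text
[555.43520673 381.82236842  49.        ] [562.17328658 336.70169143  49.        ] 45.62101722090573 yaw y 1.719035487675424 line [618.56617879 306.63934298  49.        ] [636.59043305 308.83193918  49.        ] yaw x 0.12105221428524862
rail [511.84507523 292.90704609  89.        ] 1.7037969020439243 74.88193884568526
[np.float64(1.6978587119000017), np.float64(1.7094429564458862)]
0.138 o [567.05799095 299.83244382] line y of o -0.34340352815376196 M1 x 51.95487816752731 rail in jig -55.640686516574526 0.7356627859038953 rel line 1.0790663140576573
0.145 o [567.47379244 299.89167558] line y of o -0.7056062978968436 M1 x 51.53120490313562 rail in jig -56.054170297883545 1.1265963810680688 rel line 1.8322026789649115
```

```bash

python3 -m jog '{"claw":[0,0,0,0,0,0,0],"xyz":[[0,0,0.13],[0,0,0.13],[0,0,0.1],[0,0,0.05],[0,0,0.02],[0,0,0.01],[0,0,0]],"twist":[[0,0,-0.0025],[0,0,0],[0,0,0],[0,0,0],[0,0,0],[0,0,0],[0,0,0]]}'
```

```text
clock: 14.22
eef_pos: [512.6, 294.2, 17.6]
tool_rot: [3.141, -0.0, 1.718]
force: [0.3, 0.2, -1.6]
width: 35.3
gripper_force: 60.6
```

```bash

python3 -m jog '{"claw":[0,0,0],"xyz":[[0,0,0.01],[0,0,0.01],[0,0,0]],"twist":[[0,0,0],[0,0,0],[0,0,0]]}'
python3 -m jog '{"claw":[0,0,0,0,0,0,0,0],"xyz":[[0,0.05,0],[0,0.07,0],[0,0.07,0],[0,0.07,0],[0,0.06,0],[0,0.03,0],[0,0,0],[0,0,0]],"twist":[[0,0,0],[0,0,0],[0,0,0],[0,0,0],[0,0,0],[0,0,0],[0,0,0],[0,0,0]]}'
```

```text
clock: 14.6
eef_pos: [512.6, 294.2, 15.9]
tool_rot: [3.141, -0.0, 1.718]
force: [-1.4, -0.9, 4.9]
width: 35.2
gripper_force: 61.1
clock: 15.6
eef_pos: [543.6, 299.4, 16.0]
tool_rot: [-3.136, 0.001, 1.719]
force: [-7.8, -0.9, 12.1]
width: 35.2
gripper_force: 62.2
```

```bash

python3 -m jog '{"claw":[0,0,0],"xyz":[[0,0,-0.015],[0,0,0],[0,0,0]],"twist":[[0,0,0],[0,0,0],[0,0,0]]}'
python3 -m jog '{"claw":[0,0,0,0],"xyz":[[0,0.025,0],[0,0.025,0],[0,0,0],[0,0,0]],"twist":[[0,0,0],[0,0,0],[0,0,0],[0,0,0]]}'
```

```text
clock: 15.98
eef_pos: [547.4, 299.0, 16.6]
tool_rot: [3.141, 0.0, 1.718]
force: [0.4, 0.3, -1.7]
width: 34.8
gripper_force: 60.6
clock: 16.48
eef_pos: [551.0, 299.7, 16.5]
tool_rot: [-3.14, 0.001, 1.718]
force: [-3.5, -1.1, -1.8]
width: 35.2
gripper_force: 60.9
```

```bash

python3 -m jog '{"claw":[0,0,0,0,0,0,0],"xyz":[[0,0.02,0],[0,0.02,0],[0,0.02,0],[0,0.02,0],[0,0.02,0],[0,0,0],[0,0,0]],"twist":[[0,0,0],[0,0,0],[0,0,0],[0,0,0],[0,0,0],[0,0,0],[0,0,0]]}'
```

```text
clock: 17.35
eef_pos: [558.6, 300.7, 16.3]
tool_rot: [-3.136, 0.002, 1.717]
force: [-9.9, -1.0, 2.2]
width: 35.2
gripper_force: 61.6
```

```bash

python3 -m jog '{"claw":[0,0,0,0,0,0],"xyz":[[0,0.02,0],[0,0.02,-0.003],[0,0,0],[0,0,0],[0,0,0],[0,0,0]],"twist":[[0,0,0],[0,0,0],[0,0,0],[0,0,0],[0,0,0],[0,0,0]]}'
python3 - <<'E'
from h import *
im=cam("wrist");c=im["color"][:,:,::-1];cv2.imwrite("pics/w7.png",cv2.resize(c,(800,600)));np.savez("w7.npz",**im); to(560,300,16)
E
```

```text
clock: 18.1
eef_pos: [561.4, 301.1, 16.4]
tool_rot: [-3.133, 0.002, 1.717]
force: [-12.6, -1.4, 2.3]
width: 35.0
gripper_force: 61.8
pos [561.4 301.   16.3] rpy [-3.1333e+00  2.1000e-03  1.7172e+00] F [-11.3  -1.    3.2] t 18.15 w 34.8 | shift [-0.008 -0.015  0.003] twistz None
```

View pics/w7.png

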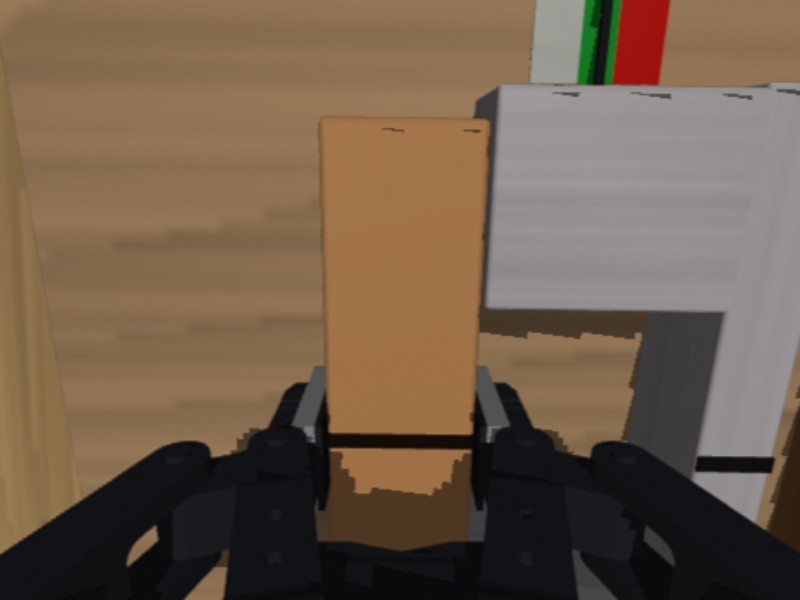

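```bash
python3 - <<'E'
from h import *
im=np.load("w7.npz");k=1/1.5625
f=lambda u,v,z:onz(im,u*k,v*k,z)[:2]
ang=lambda a,b:np.arctan2(*(a-b)[::-1])
A,B=f(500,86,49),f(486.5,307,49);r1,r2=f(489,120,44.3),f(475.5,435,44.3);l1,l2=f(320,118,44.3),f(329,435,44.3)
print("fence",A,B,np.linalg.norm(A-B),ang(A,B),"rail",ang(r1,r2),ang(l1,l2))
ex=np.array([np.cos(.143),np.sin(.143)]);ey=np.array([-ex[1],ex[0]])
m=(r2+l2)/2; M=f(734,464,49)
print("gap top/near",(B-r1)@ex,(A-r1)@ex,(B-r2)@ex,"centre y",(f(401,441,44.3)-M)@ey, "fence disp",((A+B)/2-[567.2,299.9]-60*ey)@ex)
E
```

```text
fence [568.15027289 383.19032687] [574.1386589  338.83952446] 44.75326179807459 1.7050078116174254 rail 1.719488911970236 1.7054209910138896
gap top/near 0.7111960091891216 1.1045056666220634 0.2967851737803695 centre y 2.5148272273930754 fence disp 12.61388374445073
```

```bash

python3 -m jog '{"claw":[0,0,0,0,0,0,0,0],"xyz":[[0,0,0],[0,0,0],[0,0,0],[0,0,0],[0,0,0],[0,0,0],[0,0,0],[0,0,0]],"twist":[[0,0,0],[0,0,0],[0,0,0],[0,0,0],[0,0,0],[0,0,0],[0,0,0],[0,0,0]]}'
python3 -c "
from h import *
print(order.finish_job())"
```

```text
clock: 19.15
eef_pos: [561.4, 301.1, 16.4]
tool_rot: [-3.133, 0.002, 1.717]
force: [-11.1, -2.7, 2.7]
width: 34.9
gripper_force: 61.8
the job is handed in; nothing more can be done
None
```

I pressed the treadle to its stop, laid the fed rail on the jig and handed the job in at 19 s, with the fingers still holding it flat against the fence. The wrist force was about 11 N and the fence about 12.6 mm back (pointer in the green). The rail was about 2.5 mm off the middle line. The hand-in call gave no verdict.

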